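# Put three bench chisels back in their fitted cradles

## Robot

A 6-joint arm with a two-finger parallel gripper is mounted at the origin on the work surface; the furniture and walls round the work are solid. World frame = base frame: x ahead of the robot, y to its left, z up, the work surface at z = 0. Lengths are in mm, angles in rad, forces in N, time in s.
With the tool pointing down it reaches from about 375 to 925 mm from the base axis. Payload 5.7 kg.
Tool frame: the origin (TCP) lies midway between the tips of the shut fingers; the grasp point (between the pads) lies 19 mm behind it; z points along the fingers, y is the line along which they close (so a half turn about z gives the same grasp; the last joint's range is limited). The gripper opens to 88 mm and grips with 3 to 60 N. Pads are 20 mm wide; open, the fingers measure 115 mm over their backs; the gripper's body (75 mm by 178 mm) begins 61 mm behind the grasp point.
Start: joints at [1.187, 0.359, 1.51, -0, 1.272, -0.115], TCP at [159.338, 578.423, 222.623] pointing down, gripper open.
Joint ranges: [-2.97, 2.97], [-1.01, 2.36], [0.21, 2.38], [-0.96, 4.11], [0.2, 2.71], [-2.98, 2.98]. Speed limits (rad/s): [2.39, 2.39, 3.14, 3.14, 3.14, 3.14].

## Interface

Orientations are given as a unit quaternion [w, x, y, z].
In Python, from workcell import arm gives the robot as it stands. The module is installed in compiled form; this text tells all that it offers. Calls block until the motion is done:
- arm.move_pose(position, orientation): joint-space move of the TCP to a pose.
- arm.move_linear(position, attitude=None, rate=150, force_limit=None): straight line of the TCP; attitude=None keeps the orientation; rate is the mean speed in mm/s. With force_limit (N) it stops when the force on the tool has changed by that much, and returns True; else False.
- arm.set_joints(angles): joint-space move.
- arm.gripper_open() and arm.clamp(effort=None): open the fingers fully, or close them until they stop; effort is the grip in N (None keeps the last).
- arm.dwell(seconds).
- arm.solve_ik(position, orientation): joint angles nearest the present ones, or None.
- arm.sense(): the state.
- arm.capture(name): name is "scene" or "side" or "wrist"; returns (picture, depth): 384x512x3 uint8, red, green, blue; 384x512 float32, mm along the optical axis (not along the pixel's ray), 0 where there is no reading.
- arm.camera_params(name): a dict with "intrinsics" (3x3 intrinsics, pixels), "world_from_camera" (4x4, takes a point from camera to world coordinates). Camera axes: x right, y down, z forward; pixel columns grow to the right and rows downward; lengths in mm; the calibration is good to about 2 mm. A picture is of the moment at which its call begins: read the wrist's pose just before it. camera_params takes no time and is no camera call; for the wrist camera it gives the pose at the moment of the call.
A pose or a line that the arm cannot do raises arm.MotionError and nothing moves.
- arm.job_done(): hands the job in; it is judged then, once.
The state is a dict: "time_s": time; "qpos": joint angles; "qd": joint speeds; "effort": joint torques, N m; "eef_pos": TCP position; "tcp_rot": TCP orientation; "wrist_force": force on the tool from outside, world axes, zero at the start; "wrist_torque": the same for the moment, N m; "grip_width": finger opening in mm; "gripper_force": force on a finger pad.
Only numpy, scipy, OpenCV 4.12 (cv2) and the standard library are available. Lean on these libraries where they do the work, as an engineer would, in place of code of your own. Each camera call takes 0.05 s, during which the arm holds its last target. There are 200 camera calls.

## Task

Put the three chisels back in the tool tray, each lying level in the cradle whose blade notch is cut for its width, handle towards the robot in the handle notch and midway along the cradle so that the cutting edge is clear. Two of them now lie in a cradle one size too wide and have to go to their own. Lay them in without dropping them, and leave the rasp where it lies.

Things in the scene. Friction and masses are not known exactly. Their poses are not given: they have to be found in the camera images.
- chisel_wide: Chisel, pale turned handle, steel blade 26 mm wide, 275 mm long over all. Loose beside the tray. Origin: mid-length, at the handle's underside; x to the cutting edge, z up. Round handle x = -137 to -22 mm, 28 mm thick, axis 14 mm above the origin; blade to x = 137, underside about 5 mm up. Balances at x = -45; grip the handle there, fingers closing along y.
- chisel_middle: Chisel, pale turned handle, steel blade 18 mm wide, 285 mm long over all. At first in the wide one's cradle. Origin: mid-length, at the handle's underside; x to the cutting edge, z up. Round handle x = -142 to -27 mm, 28 mm thick, axis 14 mm above the origin; blade to x = 142, underside about 5 mm up. Balances at x = -45; grip the handle there, fingers closing along y.
- chisel_narrow: Chisel, reddish turned handle, steel blade 12 mm wide, 260 mm long over all. At first in the middle one's cradle. Origin: mid-length, at the handle's underside; x to the cutting edge, z up. Round handle x = -130 to -15 mm, 28 mm thick, axis 14 mm above the origin; blade to x = 130, underside about 5 mm up. Balances at x = -45; grip the handle there, fingers closing along y.
- cradle_wide: Fixed wooden cradle for the wide (26 mm) chisel: strip 256 x 58 mm with two notched boards across it, 20 mm thick, tops 34 mm up. Handle board at x = -98 mm: notch 32 wide, floor 18 up. Blade board at x = +78: notch 31 wide, floor 23 up. Origin: centre of its underside, z up. Seated chisel: origin 18 mm above this origin, x the same way, edge at +x. Notch floors lined dark.
- cradle_middle: Fixed wooden cradle for the middle (18 mm) chisel: strip 256 x 58 mm with two notched boards across it, 20 mm thick, tops 34 mm up. Handle board at x = -98 mm: notch 32 wide, floor 18 up. Blade board at x = +78: notch 23 wide, floor 23 up. Origin: centre of its underside, z up. Seated chisel: origin 18 mm above this origin, x the same way, edge at +x. Notch floors lined dark.
- cradle_narrow: Fixed wooden cradle for the narrow (12 mm) chisel: strip 256 x 58 mm with two notched boards across it, 20 mm thick, tops 34 mm up. Handle board at x = -98 mm: notch 32 wide, floor 18 up. Blade board at x = +78: notch 17 wide, floor 23 up. Origin: centre of its underside, z up. Seated chisel: origin 18 mm above this origin, x the same way, edge at +x. Notch floors lined dark.
- rasp: Rasp with a pale turned handle, 288 x 28 x 31 mm, a look-alike lying in front of the tray, not to be moved; its coarse grey blade is 26 mm wide and 200 mm long, much longer than a chisel's. Origin: middle of its underside, x along it to the tip.
- tray: Fixed shallow plywood tray, 290 x 196 mm, walls 18 mm high, with three cradles side by side in any order, 60 mm between centres. Origin: centre of its underside; x is the cradles' x, away from the robot. Notches have 6 mm lead-ins. The rip fence left of it is 61 mm high; a timber pile 80 mm high lies left of the saw from y = 0.22 on: keep the arm's shoulder off it.

How it is judged (in metres and radians):
At the end, for the whole second after the job is handed in: Each chisel lies in the cradle of its own width: origin within 15 mm of the cradle's middle lengthwise and 8 mm across, between 12 and 21 mm above the cradle's underside (home in both notches), within 0.09 rad of the cradle's line, blade flat (within 0.15 rad), released and at rest (x of chisel_wide in the frame of cradle_wide between -0.015 and 0.015 m and y of chisel_wide in the frame of cradle_wide between -0.008 and 0.008 m and z of chisel_wide in the frame of cradle_wide between 0.012 and 0.021 m and angle between the x axis of chisel_wide and the x axis of cradle_wide, either way round below 0.09 rad and angle between each of chisel_wide, chisel_middle, chisel_narrow's own z axis and vertical below 0.15 rad and linear speed of each of chisel_wide, chisel_middle, chisel_narrow below 0.02 m/s and contact force between the fingers and chisel_wide below 0.05 N and x of chisel_middle in the frame of cradle_middle between -0.015 and 0.015 m and y of chisel_middle in the frame of cradle_middle between -0.008 and 0.008 m and z of chisel_middle in the frame of cradle_middle between 0.012 and 0.021 m and angle between the x axis of chisel_middle and the x axis of cradle_middle, either way round below 0.09 rad and contact force between the fingers and chisel_middle below 0.05 N and x of chisel_narrow in the frame of cradle_narrow between -0.015 and 0.015 m and y of chisel_narrow in the frame of cradle_narrow between -0.008 and 0.008 m and z of chisel_narrow in the frame of cradle_narrow between 0.012 and 0.021 m and angle between the x axis of chisel_narrow and the x axis of cradle_narrow, either way round below 0.09 rad and contact force between the fingers and chisel_narrow below 0.05 N); the robot touches nothing.
It fails at once if the wide chisel is dropped (falls untouched by the fingers faster than 0.8 m/s) (linear speed of chisel_wide above 0.8 m/s and contact force between the fingers and chisel_wide below 0.01 N).
It fails at once if the middle chisel is dropped (falls untouched by the fingers faster than 0.8 m/s) (linear speed of chisel_middle above 0.8 m/s and contact force between the fingers and chisel_middle below 0.01 N).
It fails at once if the narrow chisel is dropped (falls untouched by the fingers faster than 0.8 m/s) (linear speed of chisel_narrow above 0.8 m/s and contact force between the fingers and chisel_narrow below 0.01 N).
It fails at once if the rasp is moved more than 40 mm (distance of rasp from where it was at the start of the episode above 0.04 m).
It also fails if it takes over 80 s, if anything falls off the work surface, if the arm or the gripper's body presses on something with over 40 N, if the wrist force passes 120 N, or if a joint passes its speed limit or range.

## Working session

There is one attempt and no reset: what is moved stays moved. The work goes in short steps, each a Python script; the robot and the scene stay as the last script left them, time stands still between calls to the robot, and variables do not carry over. Pictures are saved under pics/ and viewed, at most 15 in all, crops included, and the job is handed in when it is done.

```bash
mkdir -p pics; cat > h.py <<'E'
import numpy as np, cv2
from workcell import arm
def snap(n,f):
    P=arm.camera_params(n); im,d=arm.capture(n)
    np.savez('pics/'+f+'.npz',im=im,d=d,K=P['intrinsics'],T=P['world_from_camera'])
    cv2.imwrite('pics/'+f+'.png',cv2.resize(im[:,:,::-1],(800,600)))
    return im,d,P
def load(f):
    z=np.load('pics/'+f+'.npz'); return z['im'],z['d'],z['K'],z['T']
def cloud(f):
    im,d,K,T=load(f)
    v,u=np.mgrid[:d.shape[0],:d.shape[1]]
    c=np.stack([(u-K[0,2])/K[0,0]*d,(v-K[1,2])/K[1,1]*d,d],-1)
    return c@T[:3,:3].T+T[:3,3]
def ray(f,u,v,z):
    _,_,K,T=load(f)
    r=T[:3,:3]@np.array([(u-K[0,2])/K[0,0],(v-K[1,2])/K[1,1],1]); o=T[:3,3]
    return o+r*(z-o[2])/r[2]
E
python3 - <<'E'
from h import *
for n in ('scene','side','wrist'):
    im,d,P=snap(n,n+'0'); print(n,P['world_from_camera'].round(2).tolist(),P['intrinsics'].round(1).tolist(),(d>0).mean())
print(arm.sense())
E
```

```text
scene [[0.81, -0.3, 0.51, -88.66], [-0.59, -0.43, 0.68, -999.98], [0.02, -0.85, -0.52, 517.77], [0.0, 0.0, 0.0, 1.0]] [[467.0, 0.0, 261.3], [0.0, 467.0, 188.1], [0.0, 0.0, 1.0]] 0.9960988362630209
side [[0.92, -0.19, 0.35, 85.11], [-0.4, -0.42, 0.82, -1073.88], [-0.01, -0.89, -0.46, 446.3], [0.0, 0.0, 0.0, 1.0]] [[421.0, 0.0, 252.6], [0.0, 421.0, 189.3], [0.0, 0.0, 1.0]] 0.9961700439453125
wrist [[0.27, 0.93, 0.27, 86.06], [0.96, -0.26, -0.08, 599.14], [-0.0, 0.28, -0.96, 383.15], [0.0, 0.0, 0.0, 1.0]] [[289.3, 0.0, 256.6], [0.0, 289.3, 193.7], [0.0, 0.0, 1.0]] 0.996124267578125
{'time_s': 0.15, 'qpos': array([ 1.18688680e+00,  3.59338385e-01,  1.51116038e+00,  2.13158184e-05,
        1.27248032e+00, -1.15123530e-01]), 'qd': array([-0.0005787 , -0.00053904, -0.00266867,  0.00023468,  0.00058211,
       -0.00035888]), 'effort': array([ 7.33877478e-04, -5.15753746e+01, -2.71010613e+01,  6.73411391e-02,
        3.04375612e-02, -1.00647640e-04]), 'eef_pos': array([159.15700371, 577.97444463, 222.01230621]), 'tcp_rot': array([-1.81050106e-04,  1.33991885e-01,  9.90982187e-01, -6.69236844e-04]), 'wrist_force': array([-0.19117787, -0.41376922, -0.60693999]), 'wrist_torque': array([-0.04253775,  0.03987027, -0.01929074]), 'gripper_force': 0.0, 'grip_width': 87.75780660046789}
```

View pics/scene0.png

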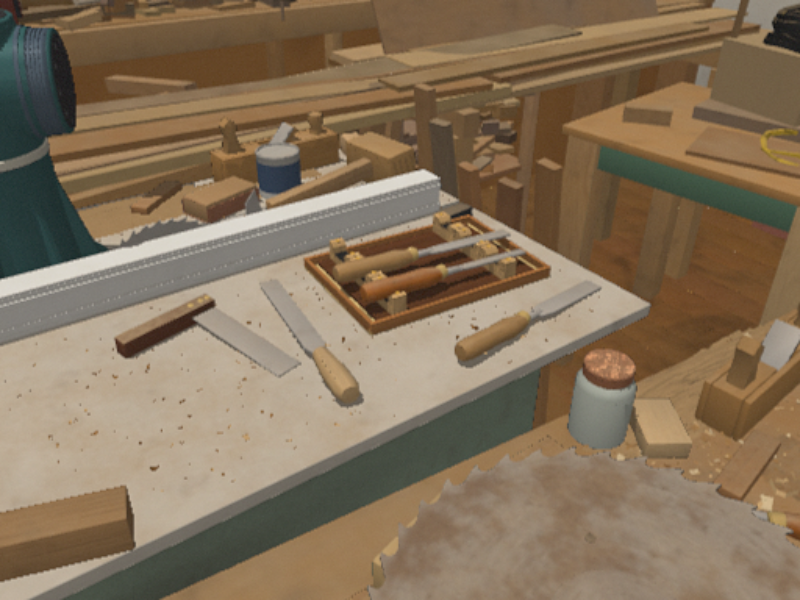

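View pics/side0.png

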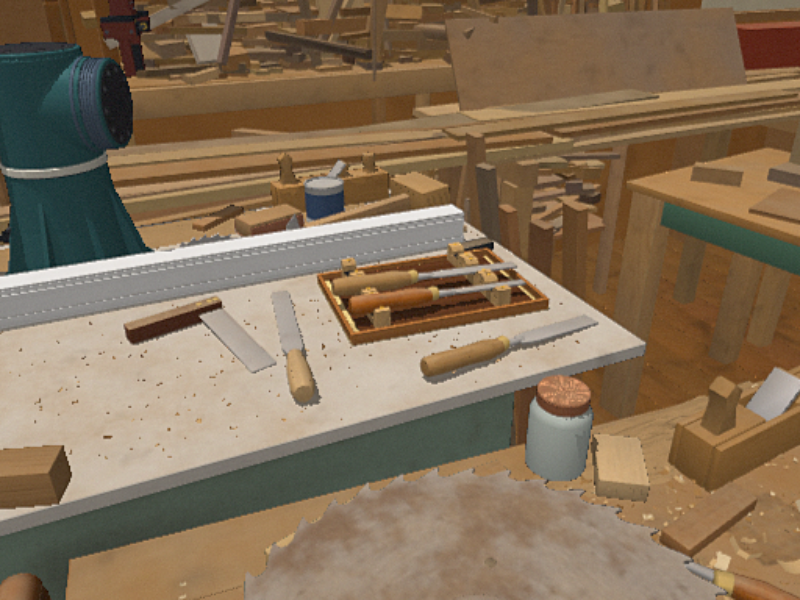

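View pics/wrist0.png

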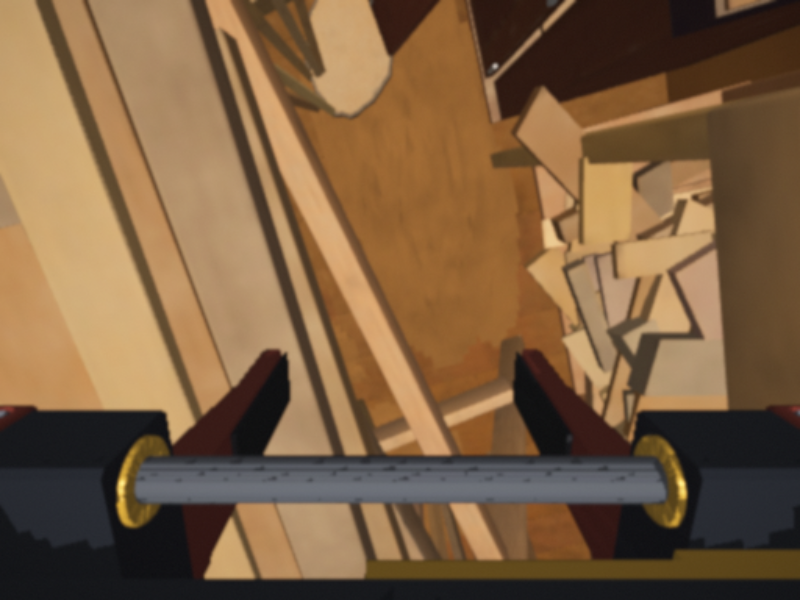

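The scene view shows the rasp from handle (350,385) to tip (265,285). The loose wide chisel runs from handle (460,352) to edge (600,288). The tray covers about (310–550, 215–330), with the pale and red chisels in it. Wrist sees only the fence side of the room. I'll get rough world positions from the depth readings and move the wrist above the tray.

```bash
python3 - <<'E'
from h import *
s=cloud('scene0')
k=.64
for n,u,v in [('tray near R',375,328),('tray near L',310,262),('tray far R',547,268),('tray far L',447,215),('pale h0',340,268),('pale edge',505,236),('red h0',367,288),('red edge',510,258),('wide h',462,350),('wide edge',598,288),('rasp h',350,390),('rasp tip',268,285),('board',397,296),('board2',338,243),('fence',300,210),('fence end',435,180)]:
    print(n,s[int(v*k),int(u*k)].round())
E
```

```text
tray near R [ 323. -381.   12.]
tray near L [ 335. -197.   16.]
tray far R [ 600. -400.   17.]
tray far L [ 561. -223.   39.]
pale h0 [ 330. -288.   50.]
pale edge [ 598. -313.   30.]
red h0 [ 332. -346.   48.]
red edge [ 547. -377.   38.]
wide h [ 369. -490.   23.]
wide edge [ 633. -464.    4.]
rasp h [ 226. -478.   23.]
rasp tip [ 265. -204.    5.]
board [ 362. -372.   39.]
board2 [ 377. -205.   37.]
fence [ 364. -123.   59.]
fence end [ 601. -139.   57.]
```

The rough map puts the tray's centre near (465,-295) with a small yaw. The cradles are at about y = -230 (empty), -290 (pale) and -350 (red). Next come two close wrist views.

```bash
python3 - <<'E'
from h import *
q=[0,1,0,0]
for i,y in enumerate((-260,-400)):
    arm.move_pose([470,y,300],q); arm.dwell(.2)
    snap('wrist','w%d'%i); s=arm.sense(); print(s['time_s'],s['eef_pos'],s['qpos'])
E
```

```text
3.5417 [ 470.17636391 -259.68669301  299.97992906] [-6.33288887e-01  2.04577561e-01  1.53522150e+00  5.38900478e-05
  1.40182758e+00  9.36839691e-01]
4.4083 [ 470.26522734 -398.77972339  300.30831985] [-8.15424253e-01  3.26138474e-01  1.36569914e+00  1.94394179e-04
  1.44963850e+00  7.53925689e-01]
```

View pics/w0.png

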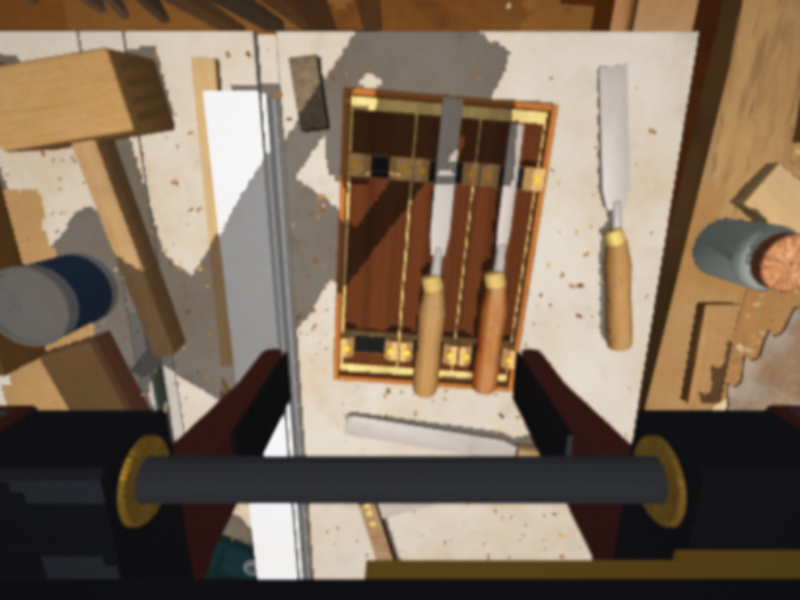

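View pics/w1.png

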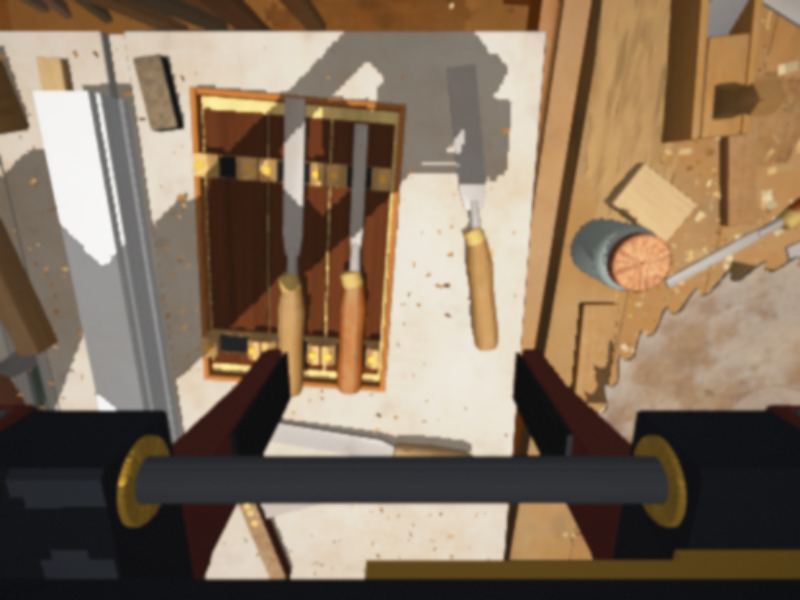

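The two views show the empty left cradle with a narrow blade notch (black at w0 (380,167)) and its handle notch at (370,344). Pale is in the centre cradle with its handle at (430,330), and red is on the right at (490,330). The loose wide chisel runs from (618,345) to (613,68), and the rasp lies in front of the tray. So the order from the left is narrow, wide, middle. Next I'll measure from both views.

```bash
cat > meas.py <<'E'
from h import *
def rowscan(f,z,pts,n=9):
    pass
def comp(mask,u,v):
    n,l=cv2.connectedComponents(mask.astype(np.uint8)); k=l[v,u]
    return l==k if k else None
def triang(f0,p0,f1,p1):
    A=[];b=[]
    for f,p in((f0,p0),(f1,p1)):
        _,_,K,T=load(f); r=T[:3,:3]@np.array([(p[0]-K[0,2])/K[0,0],(p[1]-K[1,2])/K[1,1],1]); r/=np.linalg.norm(r)
        M=np.eye(3)-np.outer(r,r); A.append(M); b.append(M@T[:3,3])
    return np.linalg.solve(sum(A),sum(b))
E
python3 - <<'E'
from meas import *
seeds={'w0':dict(pale=(430,330),red=(490,330),wide=(619,300)),'w1':dict(pale=(291,330),red=(350,330),wide=(482,300))}
cen={}
for f in seeds:
    im,d,K,T=load(f); c=cloud(f); hsv=cv2.cvtColor(im,cv2.COLOR_RGB2HSV)
    for n,(u,v) in seeds[f].items():
        u=int(u*.64);v=int(v*.64)
        zmin=36 if n!='wide' else 10
        m=comp((c[...,2]>zmin)&(c[...,2]<75)&(hsv[...,1]>70),u,v)
        m=cv2.erode(m.astype(np.uint8),np.ones((3,3)))>0
        m=comp(m,u,v)
        P=c[m]; vv,uu=np.nonzero(m)
        # centreline per x bin
        xs=np.arange(np.ceil(P[:,0].min()/10)*10,P[:,0].max(),10)
        print(f,n,'x',P[:,0].min().round(),P[:,0].max().round(),'zmax',np.percentile(P[:,2],[50,95,99]).round(1))
        for x in xs[:-1]:
            q=P[abs(P[:,0]-x-5)<5]
            if len(q)>3: print('   ',x+5,'y %.0f..%.0f'%(q[:,1].min(),q[:,1].max()),'z',np.percentile(q[:,2],95).round(1))
    # dark liners
    dk=(hsv[...,2]<45); 
    for n,(u,v) in dict(hn=(370,344) if f=='w0' else (234,344),bn=(380,167) if f=='w0' else (228,167)).items():
        u=int(u*.64);v=int(v*.64); m=comp(dk,u,v)
        if m is None: print(f,n,hsv[v,u]);continue
        vv,uu=np.nonzero(m); cen[f,n]=((uu.min()+uu.max())/2,(vv.min()+vv.max())/2); print(f,n,m.sum(),uu.min(),uu.max(),vv.min(),vv.max(),np.median(c[m],0).round(1))
for n in('hn','bn'):
    if ('w0',n) in cen and ('w1',n) in cen: print(n,triang('w0',cen['w0',n],'w1',cen['w1',n]).round(1))
# table & rim heights
c=cloud('w0');print('table',c[int(250*.64),int(560*.64)].round(1))
for p in((345,90),(555,104),(337,377),(518,388)): print('rim',p,ray('w0',p[0]*.64,p[1]*.64,18).round(1))
for p in((193,90),(404,105),(208,378),(383,388)): print('rim1',p,ray('w1',p[0]*.64,p[1]*.64,18).round(1))
E
```

```text
w0 pale x 331.0 452.0 zmax [46.4 49.6 50.6]
    345.0 y -294..-272 z 50.5
    355.0 y -294..-272 z 50.3
    365.0 y -295..-273 z 49.5
    375.0 y -295..-275 z 49.1
    385.0 y -296..-276 z 48.5
    395.0 y -296..-276 z 48.3
    405.0 y -297..-277 z 48.5
    415.0 y -299..-277 z 48.7
    425.0 y -298..-279 z 47.2
    435.0 y -298..-282 z 45.1
    445.0 y -297..-280 z 44.2
w0 red x 335.0 455.0 zmax [46.  49.3 50.2]
    345.0 y -352..-332 z 49.9
    355.0 y -353..-332 z 50.4
    365.0 y -354..-333 z 49.2
    375.0 y -355..-334 z 49.1
    385.0 y -355..-335 z 48.3
    395.0 y -356..-337 z 48.1
    405.0 y -357..-337 z 48.3
    415.0 y -358..-337 z 48.4
    425.0 y -359..-338 z 47.8
    435.0 y -357..-340 z 45.7
    445.0 y -357..-341 z 44.4
w0 wide x 373.0 493.0 zmax [23.8 28.6 29.6]
    385.0 y -493..-472 z 29.6
    395.0 y -492..-471 z 29.3
    405.0 y -492..-469 z 28.6
    415.0 y -488..-468 z 27.7
    425.0 y -487..-468 z 26.7
    435.0 y -487..-466 z 26.3
    445.0 y -485..-464 z 26.3
    455.0 y -484..-463 z 25.8
    465.0 y -482..-463 z 25.1
    475.0 y -480..-463 z 22.5
    485.0
[... 1036 characters left out ...]
5.0 y -490..-469 z 26.9
    435.0 y -488..-467 z 26.1
    445.0 y -488..-467 z 25.9
    455.0 y -487..-465 z 25.6
    465.0 y -485..-463 z 24.8
    475.0 y -483..-464 z 22.5
    485.0 y -480..-461 z 20.8
w1 hn 115 142 156 215 223 [ 376.6 -223.    23.2]
w1 bn 117 141 149 100 113 [ 552.7 -237.8   28.5]
hn [ 379.3 -225.7   29.4]
bn [ 552.3 -239.4   33.4]
table [ 4.700e+02 -4.214e+02 -1.000e-01]
rim (345, 90) [ 617.8 -208.4   18. ]
rim (555, 104) [ 606.1 -398.    18. ]
rim (337, 377) [ 335.9 -190.    18. ]
rim (518, 388) [ 322.9 -385.    18. ]
rim1 (193, 90) [ 617.8 -210.5   18. ]
rim1 (404, 105) [ 605.4 -400.3   18. ]
rim1 (208, 378) [ 334.5 -190.4   18. ]
rim1 (383, 388) [ 322.8 -378.2   18. ]
```

Geometry settled: yaw ≈ -0.075 and cradle centres narrow (474.5,-232.2), wide (470,-292), middle (465.5,-351.9). The cradle underside is at z ≈ 5 (notch floors measured 23.4 and 28.6), and the seated handle axes are at z ≈ 37.

With 60 mm between centres, the open fingers would strike a neighbouring handle. For red I'll go in with the gripper shifted 12 mm away from pale, clamp gently, then centre it.

```bash
cat >> h.py <<'E'
th=-0.075
D=np.array([np.cos(th),np.sin(th)]); N=np.array([-D[1],D[0]])
CR=dict(narrow=np.array([474.5,-232.2]),wide=np.array([470,-292.]),middle=np.array([465.5,-351.9]))
def quat(a): return [0,np.cos(a/2),np.sin(a/2),0]
Q=quat(th)
def pt(c,s,z,off=0): return [*(CR[c]+s*D+off*N),z]
def st(tag=''):
    s=arm.sense(); print(tag,'t %.1f'%s['time_s'],s['eef_pos'].round(1),'w %.1f'%s['grip_width'],'f %.1f'%s['gripper_force'],s['wrist_force'].round(1)); return s
E
python3 - <<'E'
from h import *
arm.move_pose(pt('middle',-40,110,-12),Q)
arm.move_linear(pt('middle',-40,45,-12),rate=150)
st('above'); print(arm.move_linear(pt('middle',-40,25,-12),rate=60,force_limit=8))
st('down'); arm.clamp(3); st('clamp')
arm.dwell(.1); snap('wrist','g0')
E
```

```text
above t 5.8 [ 425.6 -361.8   45.9] w 87.7 f 0.0 [-0.5 -0.7  0.1]
False
down t 6.3 [ 424.5 -360.6   24.7] w 87.7 f 0.0 [-0.8 -0.8 -0.4]
clamp t 7.2 [ 424.5 -359.    24.8] w 34.5 f 3.0 [2.2 5.6 2.8]
```

View pics/g0.png

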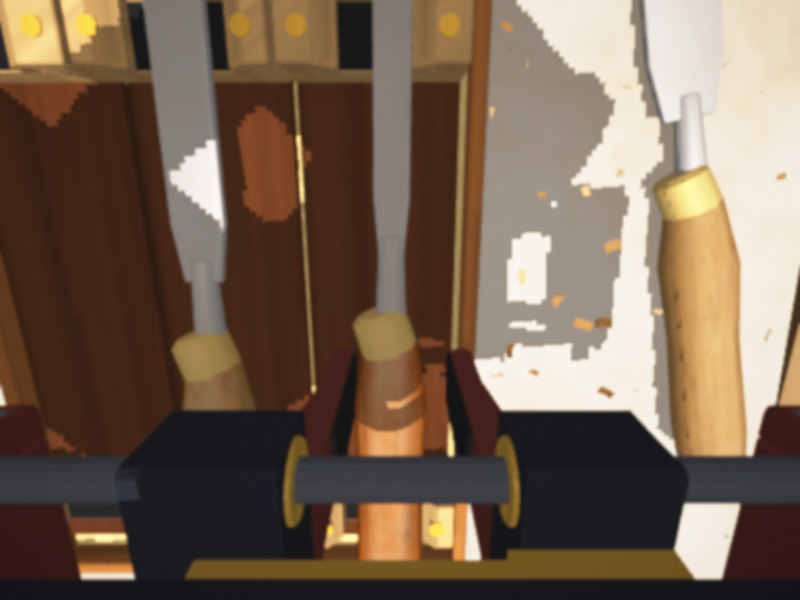

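As planned, the left finger touches red and the fingers have stalled at 34.5 mm. Pale is untouched on the left, with its ferrule at (205,355). I'll centre, grip firmly, lift, and check.

```bash
python3 - <<'E'
from h import *
arm.move_linear(pt('middle',-40,25,-4),rate=40); st('shift')
arm.clamp(35); st('grip')
print(arm.sense()['eef_pos'])
arm.move_linear(pt('middle',-40,95,-2),rate=100); st('lift')
arm.dwell(.1); snap('wrist','g1'); snap('side','s1')
E
```

```text
shift t 7.8 [ 425.3 -352.7   25. ] w 26.5 f 3.0 [ 0.2  0.9 -0.6]
grip t 8.0 [ 425.3 -353.    24.9] w 25.2 f 35.0 [ 0.6  1.4 -0.5]
[ 425.25766931 -353.04319842   24.9477051 ]
lift t 8.8 [ 425.1 -350.6   94.6] w 25.3 f 35.0 [ 0.1  1.  -2.9]
```

View pics/g1.png

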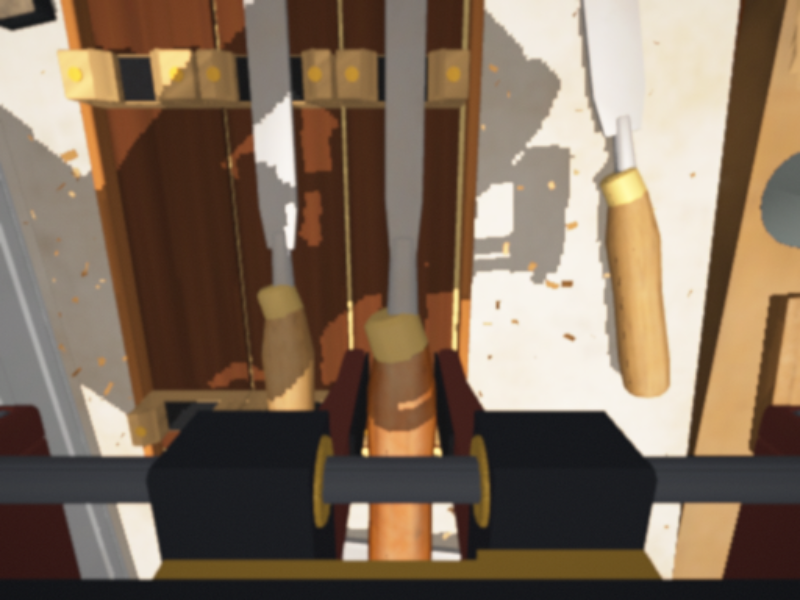

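Red is held and lies straight between the fingers, with its ferrule at (395,335). I'll check the held chisel's pitch, yaw and centreline from depth.

```bash
cat >> h.py <<'E'
def held(f,lo,hi,zlo,zhi,tcp,cut=18):
    "centreline of held blade: x from tcp+lo..hi; returns lateral, z per x (tool axes th)"
    c=cloud(f); d=c[...,:2]-np.array(tcp[:2]); a=d@D; b=d@N; z=c[...,2]
    for x in range(lo,hi,10):
        m=(abs(a-x-5)<5)&(abs(b)<cut)&(z>zlo)&(z<zhi)
        if m.sum()>3: print(x+5,'lat %.1f..%.1f mid %.1f'%(b[m].min(),b[m].max(),(b[m].min()+b[m].max())/2),'z %.1f'%np.median(z[m]))
E
python3 - <<'E'
from h import *
held('g1',10,170,80,140,[425.1,-350.6])
E
```

```text
15 lat -18.0..18.0 mid -0.0 z 113.3
25 lat -8.0..14.1 mid 3.0 z 111.4
35 lat -4.1..5.7 mid 0.8 z 108.1
45 lat -4.1..5.1 mid 0.5 z 107.5
55 lat -4.5..5.4 mid 0.5 z 106.5
65 lat -5.4..5.9 mid 0.3 z 105.9
75 lat -5.8..5.8 mid 0.0 z 105.9
85 lat -5.7..5.7 mid 0.0 z 105.8
95 lat -6.0..5.6 mid -0.2 z 105.9
105 lat -5.9..5.5 mid -0.2 z 105.9
115 lat -6.2..5.4 mid -0.4 z 105.8
125 lat -6.2..5.3 mid -0.4 z 105.9
```

Level and aligned to within 0.01 rad. I'll check the lengthwise origins from both chisel ends, using the blade tips in w0 and w1.

```bash
python3 - <<'E'
from meas import *
for n,a,b,z in (('pale',(452,98),(295,97),32),('red',(517,123),(361,122),32),('wide',(612,65),(461,66),3)):
    print(n,*[ (ray(f,p[0]*.64,p[1]*.64,z)).round(1) for f,p in(('w0',a),('w1',b))], triang('w0',np.array(a)*.64,'w1',np.array(b)*.64).round(1))
for n,a,b,z in (('pale',(426,397),(291,396),37),('red',(487,393),(349,393),37),('wide',(621,350),(486,350),12)):
    print(n,'rear',*[ (ray(f,p[0]*.64,p[1]*.64,z)).round(1) for f,p in(('w0',a),('w1',b))])
c=cloud('g1');im,d,K,T=load('g1')
# blade tip reach in side view s1: steel points at height 98..112
c=cloud('s1'); dd=c[...,:2]-np.array([425.1,-350.6]); a=dd@D;b=dd@N
m=(abs(b)<20)&(c[...,2]>96)&(c[...,2]<112)&(a>30)&(a<220); print('tip a',a[m].max(), 'rear', a[(abs(b)<20)&(c[...,2]>95)&(c[...,2]<122)&(a<-40)&(a>-200)].min(), m.sum())
E
```

```text
pale [ 609.2 -303.2   32. ] [ 610.  -304.9   32. ] [ 610.4 -303.8   26.7]
red [ 588.8 -361.4   32. ] [ 589.7 -362.1   32. ] [ 589.4 -361.9   30. ]
wide [ 641.1 -451.8    3. ] [ 640.4 -452.5    3. ] [ 6.413e+02 -4.528e+02  4.000e-01]
pale rear [ 322.2 -284.6   37. ] [ 323.2 -283.2   37. ]
red rear [ 326.9 -347.8   37. ] [ 326.7 -343.7   37. ]
wide rear [ 364.6 -493.3   12. ] [ 364.6 -488.4   12. ]
tip a 161.53820583970216 rear -97.062587584595 226
```

In hand, red's origin is 33 mm ahead of the TCP. I'll set it temporarily at +20 mm lengthwise in the narrow cradle, so the opening fingers pass pale's slim neck. I'll slide it back once the centre cradle is empty.

```bash
python3 - <<'E'
from h import *
arm.move_linear(pt('narrow',-13,95),Q,rate=150)
arm.dwell(.2);s=st('over')
e=np.array(pt('narrow',-13,95))-s['eef_pos']; print('err',e.round(2))
print(arm.move_linear(list(np.array(pt('narrow',-13,50))+[e[0],e[1],0]),rate=120,force_limit=10))
print(arm.move_linear(list(np.array(pt('narrow',-13,25.5))+[e[0],e[1],0]),rate=40,force_limit=6)); st('seat')
arm.dwell(.1); snap('wrist','g2'); 
E
```

```text
over t 10.2 [ 461.4 -232.    95. ] w 24.7 f 35.0 [-0.2  0.9 -3.3]
err [ 0.09  0.82 -0.01]
False
False
seat t 11.5 [ 461.6 -230.4   25.4] w 25.2 f 35.0 [-0.4  0.2 -2. ]
```

View pics/g2.png

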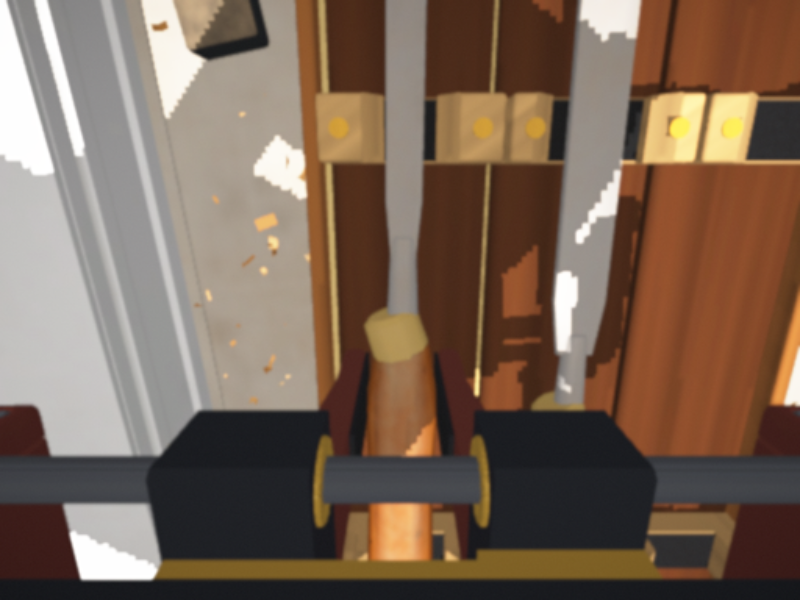

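Red lies in both narrow notches: the blade is in at (405,130), with a black strip of liner to its right. The finger stands beside pale's neck at (570,370). I'll release and retreat.

```bash
python3 - <<'E'
from h import *
s=arm.sense()['eef_pos']
arm.move_linear([s[0]-.1,s[1]-1,25],rate=30,force_limit=8); st('nudge')
arm.gripper_open(); st('open')
arm.move_linear([s[0],s[1],110],rate=150)
# pale: grip at its local -45 -> s=-49, C; red handle occupies narrow cradle s -110..+5, R empty: shift 12 to the right
arm.move_linear(pt('wide',-47,110,-12),Q,rate=200)
snap('wrist','g3')
print(arm.move_linear(pt('wide',-47,25,-12),rate=120,force_limit=10)); arm.clamp(3); st('c3')
arm.move_linear(pt('wide',-47,25,-4),rate=40); arm.clamp(3); st('shift')
arm.clamp(35); st('grip')
arm.move_linear(pt('wide',-47,95,-2),rate=100); arm.dwell(.1); s=st('lift'); snap('wrist','g4'); snap('side','s4')
held('g4',10,170,80,140,s['eef_pos'])
c=cloud('s4'); dd=c[...,:2]-s['eef_pos'][:2]; a=dd@D;b=dd@N; z=c[...,2]
m=(abs(b)<20)&(z>96)&(z<112)&(a>30)&(a<230); m2=(abs(b)<20)&(z>95)&(z<122)&(a<-40)&(a>-200)
print('tip',a[m].max(),'rear',a[m2].min())
E
```

```text
nudge t 11.9 [ 461.8 -231.6   25.1] w 25.1 f 35.0 [-0.   0.9 -2.3]
open t 12.9 [ 461.4 -231.    24.9] w 87.7 f 1.5 [-0.2  3.2  0.9]
False
c3 t 16.1 [ 421.8 -298.8   24.8] w 34.7 f 3.0 [1.3 6.2 3.4]
shift t 16.6 [ 422.8 -292.6   25. ] w 26.6 f 3.0 [-0.8  1.2 -0.5]
grip t 16.9 [ 422.8 -292.6   25. ] w 24.8 f 35.0 [0.6 1.4 0.7]
lift t 17.8 [ 422.5 -290.1   94.3] w 24.6 f 35.0 [-1.   0.3 -1.5]
15 lat -18.0..18.0 mid 0.0 z 113.3
25 lat -7.7..13.5 mid 2.9 z 111.0
35 lat -4.9..5.6 mid 0.3 z 107.4
45 lat -6.3..6.4 mid 0.1 z 106.9
55 lat -7.8..7.4 mid -0.2 z 105.2
65 lat -9.2..8.3 mid -0.4 z 104.8
75 lat -9.5..8.2 mid -0.7 z 104.6
85 lat -9.4..8.1 mid -0.7 z 104.4
95 lat -9.8..7.9 mid -0.9 z 104.3
105 lat -10.0..7.9 mid -1.1 z 104.1
115 lat -10.2..7.7 mid -1.3 z 103.8
125 lat -10.1..7.5 mid -1.3 z 103.7
tip 186.72296286579277 rear -97.72394021190041
```

View pics/g4.png

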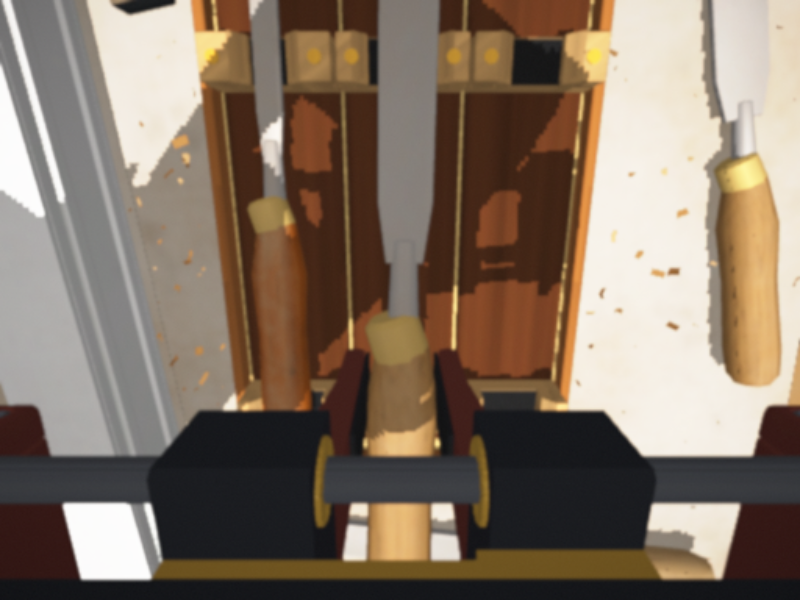

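Pale is held, with its origin 44.5 mm ahead of the TCP and only slightly nose-down. Red sits in the left cradle. I'll put pale in the middle cradle at -10 mm, then re-grip red and slide it back to -10.

```bash
python3 - <<'E'
from h import *
g=lambda z,o=0:pt('middle',-54.5,z,o)
arm.move_linear(g(95,.5),quat(th+.012),rate=150); arm.dwell(.2); s=st('over')
e=np.array(g(95))-s['eef_pos']; e[2]=0; print(e)
f=lambda z:list(np.array(g(z))+e*.7)
print(arm.move_linear(f(50),rate=120,force_limit=10))
print(arm.move_linear(f(25.3),rate=40,force_limit=6)); st('seat'); snap('wrist','g5')
E
```

```text
over t 18.6 [ 411.1 -346.1   94.9] w 24.7 f 35.0 [-0.5  0.1 -2.3]
[ 0.03702322 -1.67671551  0.        ]
False
True
seat t 19.8 [ 410.9 -348.7   25.1] w 24.6 f 35.0 [0.3 1.2 4.8]
```

View pics/g5.png

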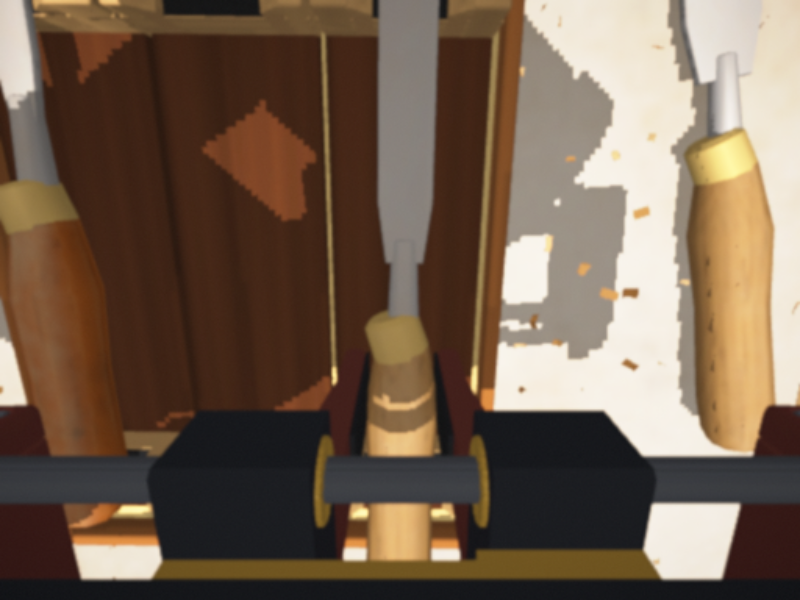

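Pale is seated, with 5 N contact at the expected height. I'll release it and move red back.

```bash
python3 - <<'E'
from h import *
arm.gripper_open(); s=st('open')['eef_pos']
arm.move_linear([s[0],s[1],110],rate=150)
g=lambda ss,z:pt('narrow',ss,z,.5)
arm.move_linear(g(-25,110),Q,rate=200)
print(arm.move_linear(g(-25,25),rate=120,force_limit=10)); arm.clamp(4); st('c'); arm.clamp(35)
s=st('grip')['eef_pos']
v=lambda k,dz:[*(s[:2]+k*D),s[2]+dz]
arm.move_linear(v(0,6),rate=40)
arm.move_linear(v(-30,6),rate=60); arm.dwell(.1)
print(arm.move_linear(v(-30,0.3),rate=30,force_limit=6)); st('seat'); 
arm.gripper_open(); s=st('open')['eef_pos']
arm.move_linear([s[0],s[1],120],rate=150)
# view for check, between tray and wide chisel
arm.move_pose([480,-380,230],quat(.139)); arm.dwell(.2); snap('wrist','g6'); st('view')
E
```

```text
open t 20.9 [ 410.4 -348.1   24.6] w 87.3 f 0.0 [ 0.7 -0.7 -0.8]
False
c t 24.2 [ 449.6 -229.9   25. ] w 27.2 f 4.0 [-0.4  0.3  0.6]
grip t 24.4 [ 449.6 -229.9   25. ] w 26.3 f 35.0 [ 0.2 -0.3  0.3]
True
seat t 25.7 [ 420.6 -228.1   26. ] w 26.1 f 35.0 [-1.2  1.6  6.3]
open t 26.8 [ 419.7 -227.6   25.6] w 87.6 f 0.0 [-0.1  0.3  0.6]
view t 28.6 [ 479.4 -378.4  229. ] w 87.7 f 0.0 [0.4 0.3 0.2]
```

View pics/g6.png

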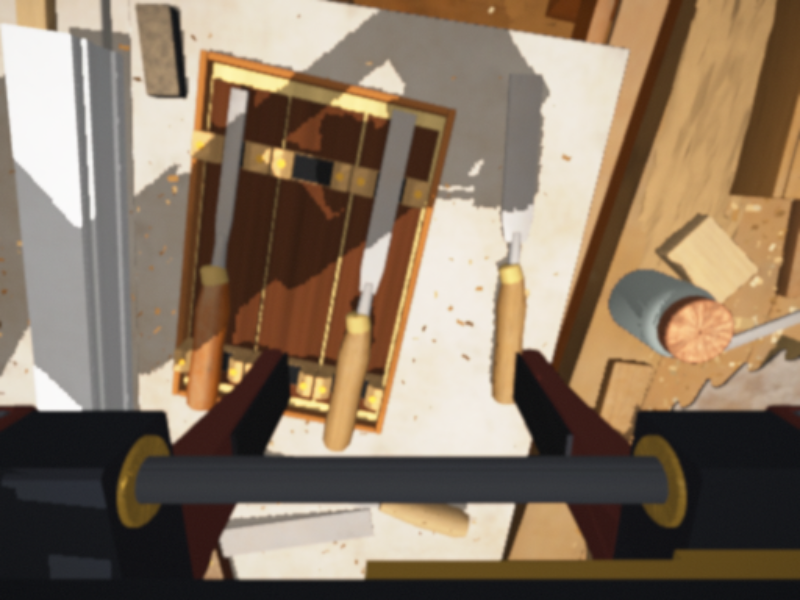

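All three show clearly: red tip (238,90) and rear (202,408), pale tip (404,110) and rear (337,450), wide tip (527,75) and rear (503,403). The empty wide blade notch is at (312,170).

```bash
python3 - <<'E'
from h import *
R=lambda u,v,z:ray('g6',u*.64,v*.64,z)[:2]
for n,c,t,r in(('red','narrow',(238,90),(202,408)),('pale','middle',(404,110),(337,450))):
    a=R(*t,32);b=R(*r,37); m=(a+b)/2-CR[c]; d=a-b
    print(n,'len',np.hypot(*d).round(1),'s %.1f off %.1f'%(m@D,m@N),'yaw',np.arctan2(d[1],d[0])-th)
a=R(527,75,3);b=R(503,403,12);d=a-b;print('wide',a,b,(a+b)/2,np.hypot(*d),np.arctan2(d[1],d[0]))
c=cloud('g6')
for n,cr in(('red','narrow'),('pale','middle'),('empty','wide')):
    dd=c[...,:2]-CR[cr]; A=dd@D; B=dd@N; z=c[...,2]
    for lo,hi,zl in((40,66,30),(90,110,30),(-70,-50,38),(68,88,26)):
        m=(A>lo)&(A<hi)&(abs(B)<16)&(z>zl)
        if m.sum()>5: print(n,lo,'off %.1f..%.1f'%(B[m].min(),B[m].max()),'z med %.1f p95 %.1f'%(np.median(z[m]),np.percentile(z[m],95)))
im,_,_,_=load('g6'); hsv=cv2.cvtColor(im,cv2.COLOR_RGB2HSV)
dd=c[...,:2]-CR['wide'];A=dd@D;B=dd@N
for s in(78,-98):
    m=(abs(A-s)<14)&(abs(B)<25)&(hsv[...,2]<45)&(c[...,2]>18)&(c[...,2]<33); 
    if m.sum(): print('notch',s,m.sum(),A[m].min(),A[m].max(),B[m].min(),B[m].max(),np.median(c[m],0))
# loose wide handle per-x centreline
for x in range(405,500,10):
    m=(abs(c[...,0]-x)<5)&(abs(c[...,1]+475)<28)&(c[...,2]>10); p=c[m]
    if len(p): print(x,p[:,1].min().round(1),p[:,1].max().round(1),np.percentile(p[:,2],95).round(1))
E
```

```text
red len 261.2 s -9.5 off 0.2 yaw -0.0007708055410612785
pale len 290.0 s -11.5 off -1.4 yaw 0.006338222783580261
wide [ 640.03746592 -452.98610773] [ 363.59828244 -488.69113161] [ 501.81787418 -470.83861967] 278.7354855313419 0.12844936996222675
red 40 off -5.8..6.7 z med 33.4 p95 34.7
red 90 off -6.0..6.3 z med 32.0 p95 33.2
red -70 off -11.3..12.1 z med 46.2 p95 48.5
red 68 off -16.0..15.8 z med 33.5 p95 39.3
pale 40 off -16.0..8.7 z med 322.9 p95 325.7
pale 90 off -9.5..8.3 z med 389.7 p95 389.7
pale -70 off -12.2..12.7 z med 46.1 p95 48.6
pale 68 off -16.0..16.0 z med 32.9 p95 37.1
empty 68 off -15.8..16.0 z med 28.5 p95 32.8
notch 78 301 69.46238883072127 86.18012473870773 -14.502109383891167 12.70130492575678 [ 547.62196564 -299.66354133   28.38490109]
notch -98 41 -105.6136725140672 -91.60291624330975 -13.238433225021568 -6.168558320194994 [ 371.7765069  -294.21102749   23.41215081]
405 -486.1 -469.5 28.4
415 -490.2 -468.3 27.5
425 -492.6 -467.4 26.8
435 -489.9 -465.8 26.1
445 -489.7 -464.1 26.2
455 -489.7 -462.2 26.0
465 -486.1 -462.6 25.1
475 -482.8 -462.6 22.3
485 -482.4 -459.0 20.7
495 -477.3 -460.1 20.0
```

Red is seated at -9.5 mm and pale at -11.5 mm, both flat and in line. The loose wide chisel's origin is about (502,-471) with yaw 0.133.

For the wide one in the middle:
- Shallow grip forward on the handle.
- Lay it in at +26 mm, so the opening fingers pass only the neighbours' necks.
- Push it back about 17 mm by the blade end with the fingers shut.

```bash
python3 - <<'E'
from h import *
a=.133; q=quat(a)
arm.move_pose([466.5,-475,100],q); arm.dwell(.15); s=st('over')['eef_pos']; e=[466.5-s[0],-475-s[1]]
print(arm.move_linear([466.5+e[0],-475+e[1],10],rate=120,force_limit=8)); st('down')
arm.clamp(4); st('c'); arm.clamp(40); s=st('grip')['eef_pos']
arm.move_linear([s[0],s[1],100],rate=80)
arm.move_linear(pt('wide',-10,110),Q,rate=150); arm.dwell(.2); s=st('lift'); snap('wrist','g7'); snap('side','s7')
held('g7',10,190,95,145,s['eef_pos'])
c=cloud('s7'); dd=c[...,:2]-s['eef_pos'][:2]; A=dd@D;b=dd@N; z=c[...,2]
m=(abs(b)<20)&(z>100)&(z<130)&(A>30)&(A<230); m2=(abs(b)<20)&(z>96)&(z<135)&(A<-40)&(A>-200)
print('tip',A[m].max(),'rear',A[m2].min(),'z tip',np.median(z[m&(A>A[m].max()-20)]),'top z rear',np.percentile(z[m2],97))
E
```

```text
over t 29.5 [ 467.8 -475.   102.3] w 87.8 f 0.0 [0.1 0.3 0.2]
False
down t 30.4 [ 465.7 -475.5   10.7] w 87.9 f 0.0 [ 0.1 -0.   0.7]
c t 31.3 [ 465.2 -475.2   10. ] w 26.5 f 4.0 [ 0.1 -0.6  0.2]
grip t 31.6 [ 465.2 -475.2   10.1] w 24.9 f 40.0 [-0.2 -0.7  0.7]
lift t 34.4 [ 460.  -291.9  109.9] w 24.7 f 40.0 [ 0.   0.3 -2. ]
15 lat -18.0..17.9 mid -0.0 z 120.5
25 lat -7.6..14.1 mid 3.2 z 117.9
35 lat -4.0..5.8 mid 0.9 z 113.9
45 lat -8.4..10.1 mid 0.8 z 112.6
55 lat -10.5..11.7 mid 0.6 z 110.9
65 lat -12.1..13.3 mid 0.6 z 110.2
75 lat -12.4..13.6 mid 0.6 z 109.7
85 lat -12.3..13.4 mid 0.5 z 109.1
95 lat -12.7..13.3 mid 0.3 z 108.6
105 lat -12.5..13.0 mid 0.3 z 108.1
115 lat -12.7..13.3 mid 0.3 z 107.6
125 lat -12.6..13.2 mid 0.3 z 107.0
135 lat -0.0..13.0 mid 6.5 z 105.1
tip 177.0887682921742 rear -98.22759283283399 z tip 104.04267388334617 top z rear 128.24228789851546
```

View pics/g7.png

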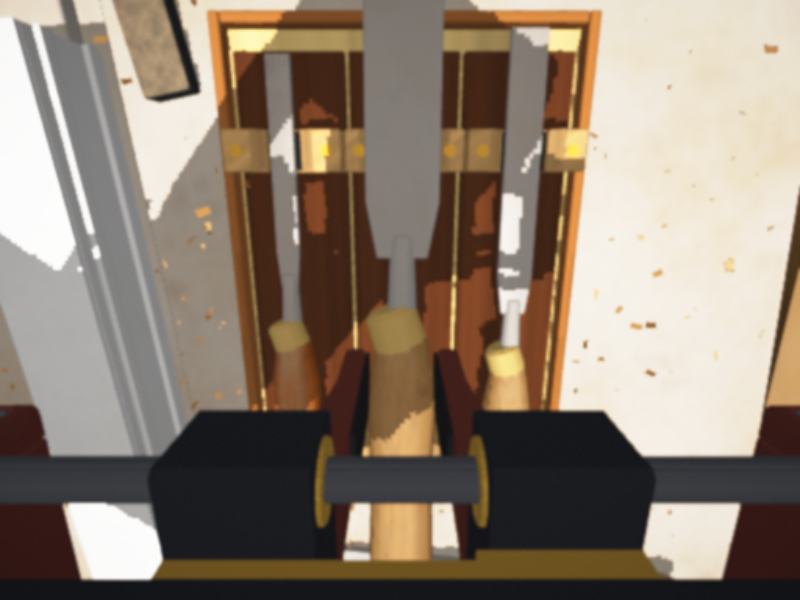

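Red and pale lie clear on either side, with red's ferrule at (290,335) and pale's at (505,360). Wide is held centred but about 0.05 rad nose-down, because its tip rested on the table. I'll pitch the tool up to level it, then lower it.

```bash
python3 - <<'E'
from h import *
from scipy.spatial.transform import Rotation as R
r=R.from_rotvec(-.05*np.array([N[0],N[1],0]))*R.from_quat([Q[1],Q[2],Q[3],Q[0]]); x=r.as_quat(); q=[x[3],*x[:3]]
g=lambda z:np.array(pt('wide',-13.4,z))
arm.move_linear(list(g(80)),q,rate=80); arm.dwell(.2); s=st('lvl'); snap('wrist','g8'); held('g8',60,190,60,100,s['eef_pos'])
e=g(80)-s['eef_pos']; e[2]=0
print(arm.move_linear(list(g(52)+e*.8),rate=60,force_limit=8))
print(arm.move_linear(list(g(32)+e*.8),rate=30,force_limit=5)); st('seat'); arm.dwell(.1); snap('wrist','g9')
E
```

```text
lvl t 35.2 [ 457.4 -291.5   80.6] w 24.6 f 40.0 [-0.1  0.4 -1.3]
65 lat -12.0..13.4 mid 0.7 z 84.2
75 lat -12.4..13.6 mid 0.6 z 84.2
85 lat -12.2..13.6 mid 0.7 z 84.2
95 lat -12.5..13.3 mid 0.4 z 84.2
105 lat -12.4..13.1 mid 0.3 z 84.1
115 lat -12.6..13.5 mid 0.4 z 84.1
125 lat -12.5..13.3 mid 0.4 z 84.1
False
True
seat t 36.6 [ 455.8 -290.4   31.9] w 24.7 f 40.0 [0.1 0.3 4.6]
```

View pics/g9.png

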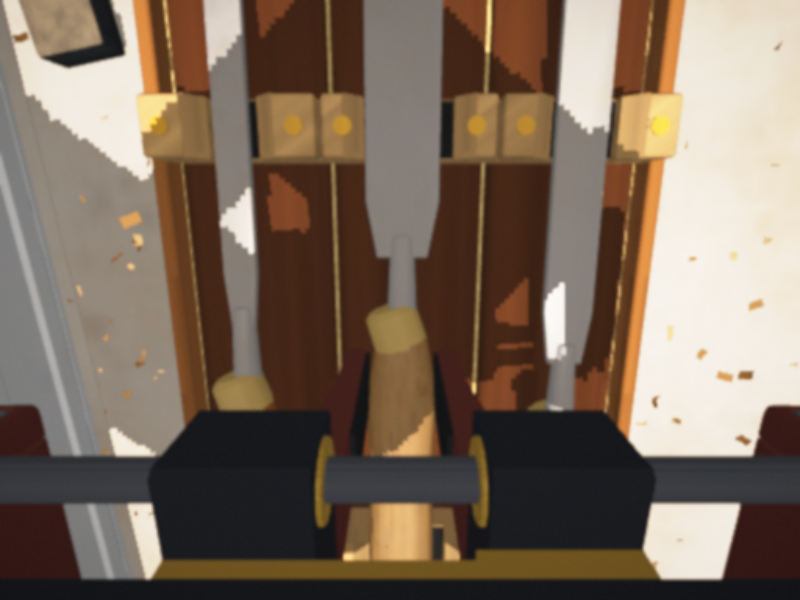

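Wide is in both notches with 4.6 N of contact, and the blade is centred in its notch at (402,125). I'll open, retreat and look.

```bash
python3 - <<'E'
from h import *
s=arm.sense()['eef_pos']
arm.move_linear([s[0],s[1],s[2]+2],rate=40)
arm.gripper_open(); st('open')
arm.move_linear([s[0],s[1],120],rate=80); st('up')
arm.move_pose([500,-300,260],Q); arm.dwell(.2); snap('wrist','g10'); st()
E
```

```text
open t 38.0 [ 456.  -291.2   34.2] w 87.9 f 2.3 [-1.8 -4.2  1.2]
up t 39.2 [ 455.4 -290.1  119.5] w 87.8 f 0.0 [-0.6  0.2 -0.3]
 t 40.1 [ 498.7 -299.4  258.1] w 87.8 f 0.0 [ 0.1 -0.7 -0. ]
```

View pics/g10.png

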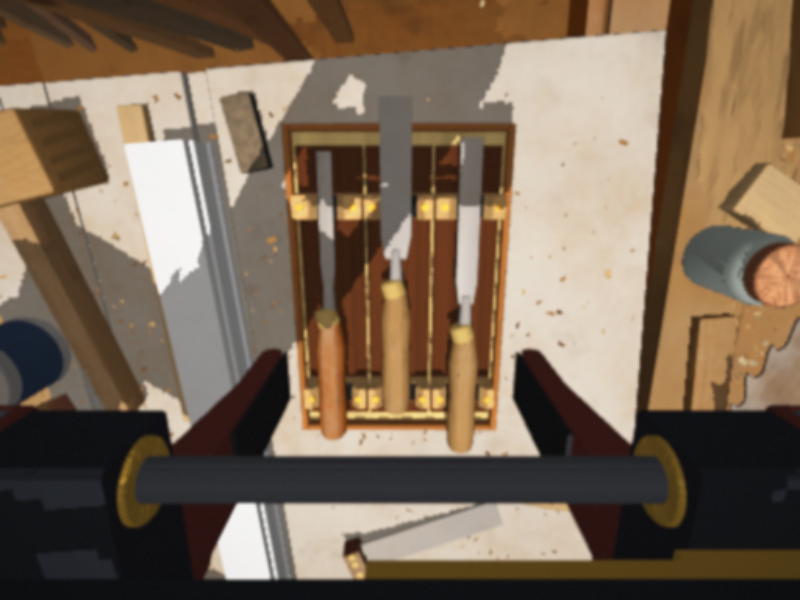

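All three lie in their cradles. Wide's tip is at (396,98) and its rear at (396,413), so it is still too far forward as planned. Red runs (324,150)–(333,438) and pale (472,138)–(461,452). I'll measure them, then push wide back with the fingers shut.

```bash
cat >> h.py <<'E'
def final(f,px):
    c=cloud(f)
    for cr,(t,r) in px.items():
        R=lambda u,v,z:ray(f,u*.64,v*.64,z)[:2]
        a=R(*t,32);b=R(*r,37); m=(a+b)/2-CR[cr]; d=a-b
        dd=c[...,:2]-CR[cr];A=dd@D;B=dd@N;z=c[...,2]
        k=lambda lo,hi:np.median(z[(A>lo)&(A<hi)&(abs(B)<4)])
        print(cr,'len %.1f s %.1f off %.1f yaw %.3f'%(np.hypot(*d),m@D,m@N,np.arctan2(d[1],d[0])-th),'tip s %.1f'%((a-CR[cr])@D),'z blade %.1f %.1f handle %.1f %.1f'%(k(50,60),k(95,110),k(-110,-95),k(-75,-60)))
E
python3 - <<'E'
from h import *
final('g10',dict(wide=((396,98),(396,413)),narrow=((324,150),(333,438)),middle=((472,138),(461,452))))
arm.clamp(5)
g=lambda s,z:pt('wide',s,z)
arm.move_linear(g(195,110),Q,rate=200)
arm.move_linear(g(195,25),rate=150,force_limit=8); st('down')
print(arm.move_linear(g(176,25),rate=60,force_limit=8)); st('near'); 
E
```

```text
wide len 275.6 s 23.3 off 0.8 yaw -0.004 tip s 161.0 z blade 354.7 31.5 handle 48.0 47.4
narrow len 264.0 s -9.7 off 0.7 yaw -0.013 tip s 122.3 z blade 361.0 31.9 handle 48.7 47.4
middle len 288.5 s -13.0 off -1.2 yaw 0.003 tip s 131.3 z blade 360.8 31.7 handle 48.3 48.0
down t 43.5 [ 665.  -307.    25.9] w 0.9 f 0.0 [ 0.5 -0.9 -0.5]
False
near t 43.9 [ 645.2 -305.3   25.4] w 0.2 f 0.0 [-0.3  0.2 -0.8]
```

```bash
python3 - <<'E'
from h import *
g=lambda s,z:pt('wide',s,z)
print(arm.move_linear(g(152,25),rate=50,force_limit=15)); s=st('pushed'); print((s['eef_pos'][:2]-CR['wide'])@D)
arm.move_linear(g(175,25),rate=80); arm.move_linear(g(175,120),rate=200)
# nudge the middle chisel forward from its handle end (rear at s=-155)
h=lambda s,z:pt('middle',s,z,-1)
arm.move_pose(h(-185,110),Q); arm.move_linear(h(-185,32),rate=150,force_limit=8); st('rear')
print(arm.move_linear(h(-156,32),rate=50,force_limit=15)); s=st('pushed'); print((s['eef_pos'][:2]-CR['middle'])@D)
arm.move_linear(h(-180,32),rate=80); arm.move_linear(h(-180,120),rate=200)
arm.move_pose([500,-300,260],Q); arm.dwell(.2); snap('wrist','g11'); snap('side','s11'); st()
E
```

```text
False
pushed t 44.6 [ 620.8 -303.2   24.8] w 0.4 f 0.0 [-0.7  0.1 -0.7]
151.23702689951625
rear t 47.7 [ 281.5 -339.4   32.1] w 0.3 f 0.0 [ 0.   0.5 -0.9]
False
pushed t 48.4 [ 310.  -341.1   32. ] w 0.4 f 0.0 [-0.4  0.3  0.3]
-155.9128665625499
 t 50.8 [ 499.  -300.3  259.5] w 0.6 f 0.0 [-0.8  0.7  0.3]
```

View pics/g11.png

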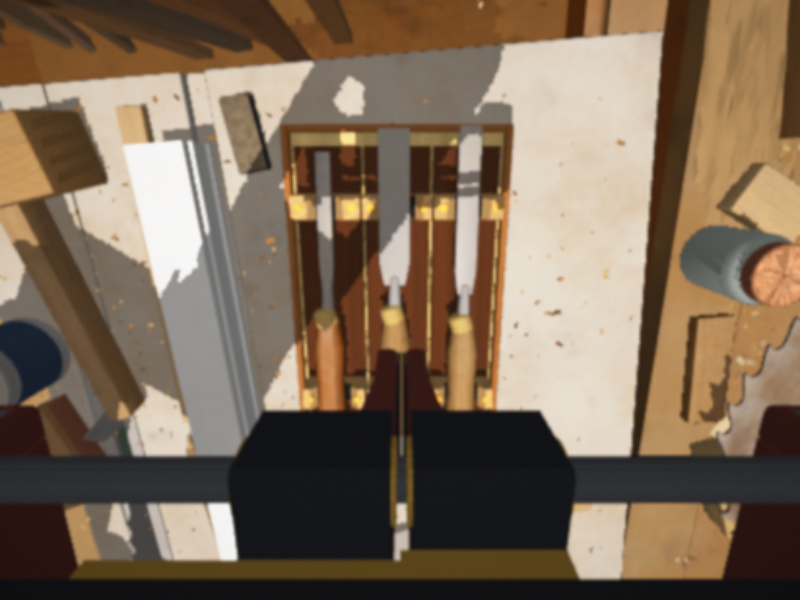

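Now the tips are at wide (394,127), pale (469,126) and red (323,150), and the handles are lined up. I'll compute the final offsets and heights.

```bash
python3 - <<'E'
from h import *
L=dict(wide=137.5,middle=142.5,narrow=130); c=cloud('g11')
im,_,_,_=load('g11'); sat=cv2.cvtColor(im,cv2.COLOR_RGB2HSV)[...,1]
for cr,t in dict(wide=(394,127),middle=(469,126),narrow=(323,150)).items():
    a=ray('g11',t[0]*.64,t[1]*.64,32)[:2]-CR[cr]
    dd=c[...,:2]-CR[cr];A=dd@D;B=dd@N;z=c[...,2]
    print(cr,'s %.1f'%(a@D-L[cr]),'tip off %.1f'%(a@N))
    for lo,hi,zl,zh in((98,118,28,37),(25,60,28,38),(-65,-40,38,52)):
        m=(A>lo)&(A<hi)&(abs(B)<18)&(z>zl)&(z<zh); 
        if lo>0: m&=sat<60
        if m.sum()>4: print('  ',lo,m.sum(),'mid %.1f'%((B[m].min()+B[m].max())/2),'z %.1f %.1f'%(np.median(z[m]),np.percentile(z[m],95)))
E
```

```text
wide s 2.7 tip off 0.5
   98 339 mid 1.7 z 31.5 33.0
   25 491 mid 1.4 z 33.7 35.0
   -65 74 mid 1.1 z 45.3 48.1
middle s -1.7 tip off 0.4
   98 228 mid -0.8 z 31.5 32.8
   25 353 mid -0.3 z 33.7 35.0
   -65 290 mid 0.4 z 45.7 48.4
narrow s -7.2 tip off -1.6
   98 153 mid 0.1 z 31.6 33.0
   25 236 mid 0.7 z 33.7 35.1
   -65 286 mid 1.0 z 46.1 48.3
```

All three are seated at matching heights and within tolerance, and the arm is clear.

```bash
python3 -c "
from h import *
print(arm.job_done()); st()"
```

```text
the job is handed in; nothing more can be done
None
the job is handed in; nothing more can be done
```

I handed the job in at about 51 s with all three chisels in their own cradles; in the last picture they were flat, within 8 mm lengthwise and about 2 mm across of centre. I never touched the rasp, and the hand-in call returned no verdict.

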